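Set out three ceramic blanks and show the hidden shade guide

TASK

One ceramic milling blank already lies in the kit tray: lay more from the green mat flat beside it, without dropping them, until exactly three lie in the tray's big well. Then lift the flap of the case by its red pull and leave it standing open, draw out the shade guide from inside and finish while still holding it in the gripper, still and upright, over the middle of the tray with its lower edge at least 10 cm above the table, for comparing with the blanks. Do not shift the other things on the table.

Things in the scene. Friction and masses are not known exactly. Their poses are not given: they have to be found in the camera images.
- tray: pale blue-grey kit tray, fixed to the table; origin under the centre of its big well, which is 130 (x) by 220 (y) mm outside, 20 mm high, walls and floor 3 mm thick, so the inner floor is at z = 3 mm. A narrow lane 40 mm wide with small brushes adjoins the well on its +x side (not for blanks)
- blank0: a cream ceramic milling blank lying flat: block 40 x 18 x 18 mm (long along its x), with a thin steel stub (collar 14 mm across, pin 6 mm) sticking out 12 mm from its +x end; about 35 g; origin under the middle of the block; all five blanks are alike. This one already lies in the tray's well at the start, its length along the tray's x within about 6 degrees, anywhere along the tray's y up to 70 mm from the middle
- blank1: a cream ceramic milling blank lying flat: block 40 x 18 x 18 mm (long along its x), with a thin steel stub (collar 14 mm across, pin 6 mm) sticking out 12 mm from its +x end; about 35 g; origin under the middle of the block; all five blanks are alike. Starts on the green mat (200 x 160 mm, 2 mm thick, fixed), with three others, about 75 to 90 mm apart
- blank2: a cream ceramic milling blank lying flat: block 40 x 18 x 18 mm (long along its x), with a thin steel stub (collar 14 mm across, pin 6 mm) sticking out 12 mm from its +x end; about 35 g; origin under the middle of the block; all five blanks are alike. Starts on the green mat (200 x 160 mm, 2 mm thick, fixed), with three others, about 75 to 90 mm apart
- blank3: a cream ceramic milling blank lying flat: block 40 x 18 x 18 mm (long along its x), with a thin steel stub (collar 14 mm across, pin 6 mm) sticking out 12 mm from its +x end; about 35 g; origin under the middle of the block; all five blanks are alike. Starts on the green mat (200 x 160 mm, 2 mm thick, fixed), with three others, about 75 to 90 mm apart
- blank4: a cream ceramic milling blank lying flat: block 40 x 18 x 18 mm (long along its x), with a thin steel stub (collar 14 mm across, pin 6 mm) sticking out 12 mm from its +x end; about 35 g; origin under the middle of the block; all five blanks are alike. Starts on the green mat (200 x 160 mm, 2 mm thick, fixed), with three others, about 75 to 90 mm apart
- blank0_mid (a point): middle of the block of blank0, 9 mm above its underside
- blank1_mid (a point): middle of the block of blank1, 9 mm above its underside
- blank2_mid (a point): middle of the block of blank2, 9 mm above its underside
- blank3_mid (a point): middle of the block of blank3, 9 mm above its underside
- blank4_mid (a point): middle of the block of blank4, 9 mm above its underside
- case: dark blue-grey open-topped case fixed to the table, closed by the pale flap; 150 (x) by 130 (y) by 70 (z) mm outside, walls and floor 5 mm; origin under its centre; its hinge is along the top of its +x side. Inside, in the middle, two black end brackets hold the shade guide upright in a slot (2 mm play each side, brackets 25 mm tall above the floor)
- flap (a joint): angle of the hinged flap on the case (rad): 0 shut, grows as its -x edge is lifted, stop at 1.9. The hinge is stiff (about 0.13 N m of friction), so the flap stays where it is left. The flap is a plate 6 mm thick, 120 g, its free edge 152 mm from the hinge line
- flap_pull (a point): centre of the red upright disc pull on top of the flap near its free (-x) edge: disc 28 mm across and 14 mm thick, its flat faces looking to the case's +y and -y, centre 26 mm above the flap's upper face; with the flap shut it lies 125 mm to the -x side of the hinge line and 32 mm above it. When the flap stands upright the disc is on its outer (+x) side
- flap_hinge (a point): middle of the flap's hinge line, at the top of the case's +x side; the line runs along the case's y at the flap's underside
- guide: tooth shade guide hidden in the case under the flap: an upright plate 90 (x) by 10 (y) by 56 (z) mm, 60 g, lower part aluminium with five cream tooth tabs on each face, upper 22 mm a blue bar to grip; origin under its centre; it stands on the case's floor with its long side along the case's x, and is drawn out straight up
- model: teeth model on a round black foot, 72 mm across, 82 mm tall; bystander; origin under its centre
- spray: clear spray bottle with white head, 38 mm across, 118 mm tall; bystander; origin under its centre
- jar: amber jar with orange cap, 52 mm across, 55 mm tall; bystander; origin under its centre
- bowl: mint-green rubber mixing bowl, 110 mm across, 60 mm tall; bystander; origin under its centre
- packet: dark blue packet 30 x 45 x 35 mm; bystander; origin under its centre
- probe: thin hand instrument with orange handle, 150 mm long along its y, 10 mm thick; bystander; origin under its middle
- scaler: thin hand instrument with green handle, 150 mm long along its y, 10 mm thick; bystander; origin under its middle
Not all that is in view belongs to the job. Leave any brown look-alike of the case alone.

How it is judged:
By the outcome, as a careful person would: the job done as asked, in the order asked, and still so for the second after the job is handed in, while the arm keeps its last pose, push and grip.
It also fails if it takes over 72 s, if anything falls off the work surface, if the arm or the gripper's body presses on something with over 40 N, if the wrist force passes 120 N, or if a joint passes its speed limit or range.

ROBOT

A 6-joint arm with a two-finger parallel gripper is mounted at the origin on the work surface. World frame = base frame: x ahead of the robot, y to its left, z up, the work surface at z = 0. Lengths are in mm, angles in rad, forces in N, time in s.
With the tool pointing down it reaches from about 275 to 750 mm from the base axis. Payload 10.2 kg.
Tool frame: the origin (TCP) lies midway between the tips of the shut fingers; the grasp point (between the pads) lies 19 mm behind it; z points along the fingers, y is the line along which they close (so a half turn about z gives the same grasp; the last joint's range is limited). The gripper opens to 85 mm and grips with 20 to 120 N. Pads are 22 mm wide; open, the fingers measure 114 mm over their backs; the gripper's body (76 mm by 85 mm) begins 54 mm behind the grasp point. The pads swing forward as they close: fully open they stand 13 mm farther back than shut.
Start: joints at [-0.223, 0.313, 1.498, -0, 1.331, -0.223], TCP at [525.006, -0.013, 208.594] pointing down, gripper open.
Joint ranges: [-2.94, 2.94], [-0.97, 2.17], [0.19, 2.56], [-1.23, 4.37], [0.02, 3.11], [-2.88, 2.88]. Speed limits (rad/s): [2.39, 2.39, 3.01, 3.14, 3.14, 3.14].

INTERFACE

Orientations are given as a unit quaternion [w, x, y, z].
In Python, from rig import ctrl gives the robot as it stands.
- The arm moves only by the tool send_rows, never from a script. Its argument "targets" is a list of rows, each a list of 7 numbers: the closure, from -1 (fully open) to 1 (shut), so that 0 is half open, then the shift along the tool's x, y, z in m, then the turn, a rotation vector about the tool's x, y, z in rad. In form: [[claw, dx, dy, dz, ax, ay, az], ...]. A call has exactly 10 rows; each row shifts and turns the commanded pose from where the row before left it, along the tool's axes as they then stand; what a row does not reach is not made up. A row lasts 1/8 s, in which the tool goes at most 62.5 mm and 10.7 degrees, less where a joint would pass 70% of its speed; a pose out of reach is approached as far as the arm can. A call with a gripper value outside its range is refused whole. The fingers move at their own pace and stop on an object; "squeeze" is the grip in N (left out, the last holds). Time passes only in rows, so rows that do not move let the fingers close, or fill a call up. It gives the time, the measured TCP pose, the force, the opening and the grip force at its end, in the units of the state.
- ctrl.sense(): the state, without advancing time (a new reading comes with each control period).
- ctrl.capture(name): name is "scene" or "side" or "wrist"; returns a dict with "img" (420x560x3 uint8, red, green, blue), "camera_matrix" (3x3 intrinsics, pixels), "R" (3x3) and "t" (3): a world point X has camera coordinates R X + t. Camera axes: x right, y down, z forward; pixel columns grow to the right and rows downward; lengths in mm; the calibration is good to about 2 mm. The wrist camera is an equidistant fisheye: a pixel r from the principal point sees the ray r / f radians off the axis. A picture is of the moment at which its call begins. There is no depth.
- ctrl.finish_job(): hands the job in; it is judged then, once.
Trained networks look in a picture, given as the dict that the camera call returned (one of the last four; its "shot" number tells which), for a name from the list of things; names that differ only in an ending like _2 or _b are one class to them, and where a whole thing is asked for, a point or a joint stands for the part that bears it (a point fixed in the world has none). Each returns a list of dicts, best first, with "score" (0 to 1); they miss things now and then, are a little off and sometimes report something else, mostly with a low value. They report only what shows in the picture. A call takes as long as a camera call. They do not tell look-alikes from the thing itself.
- ctrl.boxes_of(query, picture): "extent" ([left, top, width, height] in pixels, round what is visible of it).
- ctrl.landmark_of(query, picture): "point" ([column, row] in pixels: a listed point, or the origin of a listed thing).
The state is a dict: "time_s": time; "joints": joint angles; "dq": joint speeds; "tau": joint torques, N m; "eef_pos": TCP position; "ee_rot": TCP orientation; "force": force on the tool from outside, world axes, zero at the start; "wrist_torque": the same for the moment, N m; "grip_width": opening from 0.0 (shut) to 1.0 (fully open); "grip_force": force on a finger pad.
Only numpy, scipy, OpenCV 4.12 (cv2) and the standard library are available. Lean on these libraries where they do the work, as an engineer would, in place of code of your own. Each camera call takes 0.05 s, during which the arm holds its last target. There are 200 camera calls.

## Working session

There is one attempt and no reset: what is moved stays moved. The work goes in short steps, Python scripts to look and compute and a tool call to move; the robot and the scene stay as the last step left them, time stands still between calls to the robot, and variables do not carry over. Pictures are saved under pics/ and viewed, at most 10 in all, crops included, and the job is handed in when it is done.

Besides the shell and the picture viewer there is one more tool, called after "Call:" by a JSON object that holds its "method" and its "body". send_rows: Moves the arm, as the interface text tells. Its arguments: {"type":"object","properties":{"targets":{"type":"array"},"squeeze":{"type":"number"}},"required":["targets"]}

```bash
mkdir -p pics; ls; cat > h.py <<'E'
import numpy as np, cv2
from rig import ctrl
def save(d,n): cv2.imwrite(f'pics/{n}.png',cv2.cvtColor(d['img'],cv2.COLOR_RGB2BGR))
def ray(d,p,fish=False):
    K=np.array(d['camera_matrix']);R=np.array(d['R']);t=np.array(d['t'])
    x=(p[0]-K[0,2])/K[0,0];y=(p[1]-K[1,2])/K[1,1]
    if fish:
        r=np.hypot(x,y); s=np.sin(r)/r if r>1e-9 else 1; v=np.array([x*s,y*s,np.cos(r)])
    else: v=np.array([x,y,1.])
    return -R.T@t, R.T@v
def atz(d,p,z,fish=False):
    o,v=ray(d,p,fish); return o+v*(z-o[2])/v[2]
def proj(d,X,fish=False):
    K=np.array(d['camera_matrix']);c=np.array(d['R'])@np.array(X,float)+np.array(d['t'])
    if fish:
        r=np.hypot(c[0],c[1]);th=np.arctan2(r,c[2]);c=np.array([c[0]/r*th,c[1]/r*th,1]) if r>1e-9 else np.array([0,0,1.])
    return (K@(c/c[2]))[:2]
E
python3 - <<'E'
from h import *
D={n:ctrl.capture(n) for n in ['scene','side','wrist']}
for n,d in D.items():
    save(d,n+'0'); f=n=='wrist'
    o,v=ray(d,(280,210),f); print(n,o.round(),v.round(2))
    for q,z in [('blank1_mid',11),('tray',0),('case',0),('flap_pull',102),('flap_hinge',70),('model',0),('spray',0),('jar',0),('bowl',0),('packet',0),('probe',0),('scaler',0)]:
        for r in ctrl.landmark_of(q,d):
            if r['score']>.3: print(n,q,round(r['score'],2),np.round(r['point']),atz(d,r['point'],z,f).round())
cv2.imwrite('pics/a.png',cv2.cvtColor(np.hstack([cv2.resize(D[n]['img'],(400,300)) for n in ['side','wrist']]),cv2.COLOR_RGB2BGR))
E
```

```text
pics
scene [1331. -707. 1376.] [-0.45  0.43 -0.78]
scene blank1_mid 0.63 [252. 216.] [492. -31.  11.]
scene blank1_mid 0.47 [254. 217.] [500. -32.  11.]
scene tray 0.82 [198. 274.] [ 548. -292.    0.]
scene case 0.82 [319. 176.] [508. 260.   0.]
scene case 0.63 [343. 105.] [304. 602.   0.]
scene flap_pull 0.88 [341.  83.] [288. 591. 102.]
scene flap_pull 0.63 [307. 146.] [446. 257. 102.]
scene flap_hinge 0.87 [336. 177.] [592. 250.  70.]
scene flap_hinge 0.86 [367. 100.] [398. 617.  70.]
scene model 0.7 [316. 267.] [766. -11.   0.]
scene spray 0.68 [254. 219.] [500. -32.  -0.]
scene spray 0.51 [290. 276.] [736. -93.   0.]
scene jar 0.72 [360. 135.] [463. 522.   0.]
scene bowl 0.91 [111. 302.] [ 455. -535.    0.]
scene packet 0.72 [390. 154.] [600. 529.   0.]
scene packet 0.54 [318. 266.] [764.  -4.   0.]
scene probe 0.55 [204. 214.] [ 376. -138.    0.]
scene scaler 0.63 [260. 173.] [360. 119.   0.]
side [  87. 1274. 1247.] [ 0.26 -0.71 -0.66]
side blank1_mid 0.41 [300. 224.] [487. -13.  11.]
side case 0.97 [268. 272.] [514. 248.   0.]
side case 0.78 [286. 379.] [323. 597.   0.]
side 
[... 498 characters left out ...]
    0.]
side bowl 0.59 [246. 254.] [620. 192.   0.]
side packet 0.71 [209. 333.] [594. 537.   0.]
side probe 0.65 [282. 214.] [576. -51.   0.]
side probe 0.47 [247. 254.] [618. 195.   0.]
side probe 0.45 [340. 214.] [ 364. -128.    0.]
side scaler 0.6 [326. 257.] [352. 109.   0.]
wrist [524.  77. 374.] [ 0.01 -0.31 -0.95]
wrist blank1_mid 0.72 [250. 204.] [494. -36.  11.]
wrist tray 0.78 [299. 362.] [ 561. -298.    0.]
wrist model 0.92 [457. 192.] [765. -22.   0.]
wrist spray 0.72 [441. 243.] [752. -94.   0.]
wrist jar 0.51 [249. 203.] [491. -37.   0.]
wrist probe 0.8 [158. 272.] [ 362. -136.    0.]
wrist scaler 0.89 [130.  74.] [349. 125.   0.]
wrist scaler 0.74 [440. 243.] [750. -94.   0.]
```

View pics/scene0.png

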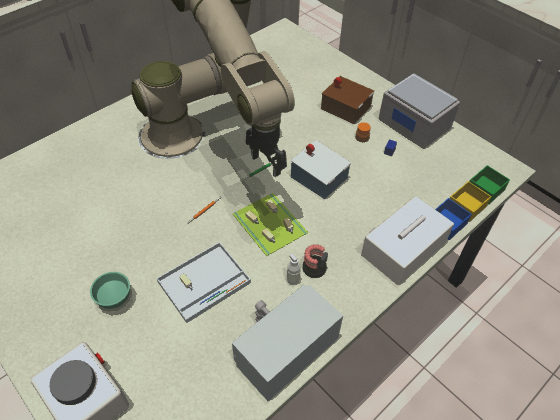

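View pics/wrist0.png

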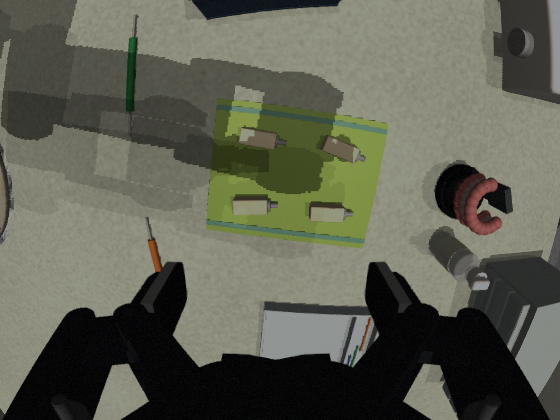

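The scene shows the blue-grey case with a white flap at (320,168), with its red pull at (310,148). The brown case at (347,98) is the look-alike and doesn't fit the description. The mat is at (270,222) with four blanks, and the tray at (204,281) holds one blank at (185,282). The wrist view shows the blanks at (258,138), (341,149), (250,205) and (325,212). Next I'll make one enlarged, rectified composite to confirm this and get the yaws.

```bash
cat >> h.py <<'E'
def ortho(d,cx,cy,w,h,z,s,fish=False):
    # row down = -y, col right = +x
    xs=cx-w/2+np.arange(int(w*s))/s; ys=cy+h/2-np.arange(int(h*s))/s
    X,Y=np.meshgrid(xs,ys); P=np.stack([X,Y,np.full_like(X,z)],-1)
    K=np.array(d['camera_matrix']);c=P@np.array(d['R']).T+np.array(d['t'])
    if fish:
        r=np.hypot(c[...,0],c[...,1]);th=np.arctan2(r,c[...,2]);u=c[...,0]/r*th;v=c[...,1]/r*th
    else: u=c[...,0]/c[...,2];v=c[...,1]/c[...,2]
    return cv2.remap(d['img'],(u*K[0,0]+K[0,2]).astype(np.float32),(v*K[1,1]+K[1,2]).astype(np.float32),cv2.INTER_LINEAR)
def tri(a,b):
    (o1,v1),(o2,v2)=a,b; s=np.linalg.lstsq(np.c_[v1,-v2],o2-o1,rcond=None)[0]
    p,q=o1+s[0]*v1,o2+s[1]*v2; return (p+q)/2,np.linalg.norm(p-q)
E
python3 - <<'E'
from h import *
print(ctrl.sense())
w=ctrl.capture('wrist');s=ctrl.capture('scene');e=ctrl.capture('side')
m=ortho(w,525,0,200,150,20,2,True)
t=ortho(s,550,-290,200,150,20,2) 
t=ortho(s,555,-285,200,280,20,2)
c=ortho(s,510,255,200,140,76,2)
c2=ortho(e,510,255,200,140,76,2)
out=np.zeros((580,800,3),np.uint8)
out[:300,:400]=m; out[:560,400:]=t; out[300:580,:400]=c
cv2.imwrite('pics/ortho.png',out[...,::-1])
for b in [(258,138),(341,149),(250,205),(325,212)]:
    p=atz(w,b,20,True); g=ortho(w,p[0],p[1],70,50,20,4,True)
    hsv=cv2.cvtColor(g,cv2.COLOR_RGB2HSV)
    mk=((hsv[...,1]<95)).astype(np.uint8); mk=cv2.morphologyEx(mk,cv2.MORPH_OPEN,np.ones((41,41),np.uint8))
    n,l,st,ce=cv2.connectedComponentsWithStats(mk)
    for i in range(1,n):
        r=cv2.minAreaRect(np.argwhere(l==i)[:,::-1].astype(np.float32)); print(p.round(1),st[i,4]/16,'c',p[0]-35+r[0][0]/4,p[1]+25-r[0][1]/4,np.array(r[1])/4,r[2])
P=lambda q:tri(ray(s,q[0]),ray(e,q[1]))
for q,a in [('flap_pull',((307,146),(280,251))),('flap_hinge',((336,177),(246,255)))]:
    x=[min((r['point'] for r in ctrl.landmark_of(q,d)),key=lambda z:np.hypot(*(np.array(z)-k))) for d,k in zip((s,e),a)]
    print(q,x,P(x))
E
```

```text
{'time_s': 1.95, 'joints': array([-2.23404211e-01,  3.12902780e-01,  1.49765549e+00, -1.87619019e-05,
        1.33100630e+00, -2.23384928e-01]), 'dq': array([-0.00016768,  0.0002853 , -0.00049949, -0.00064571, -0.00061873,
        0.00105233]), 'tau': array([ 3.02532380e-04, -4.12162077e+01, -2.59900045e+01, -1.38638125e-04,
        5.03370284e-04, -2.09307711e-05]), 'eef_pos': array([ 5.25020687e+02, -2.42723439e-02,  2.08609526e+02]), 'ee_rot': array([ 1.67380740e-05,  7.07112023e-01,  7.07101539e-01, -2.28250808e-07]), 'force': array([ 0.35553735, -0.31472641, -0.00467041]), 'wrist_torque': array([-0.01824033,  0.00065266, -0.02586986]), 'grip_force': 0.0, 'grip_width': 1.0018751832819626}
[504.9  42.3  20. ] 758.9375 c 505.50997046577135 42.22287667805821 [43.95351791 18.99851799] 10.407711029052734
[596.6  31.   20. ] 746.8125 c 596.7281293805024 30.610479587334183 [46.56677628 18.36680412] 21.09234046936035
[494.8 -34.1  20. ] 901.6875 c 495.5632003593438 -34.59259460147082 [42.99999237 21.49999619] 0.0
[581.4 -42.6  20. ] 916.4375 c 583.8720595430829 -42.97771549159303 [44.1815834  22.24536896] 3.2519452571868896
flap_pull [[307.9, 147.3], [281.9, 250.6]] (array([465.42927859, 242.26421447, 119.08590177]), np.float64(4.308686502512361))
flap_hinge [[340.1, 174.4], [245.1, 254.8]] (array([591.79095324, 264.91049074,  74.2395748 ]), np.float64(3.738552152583916))
```

View pics/ortho.png

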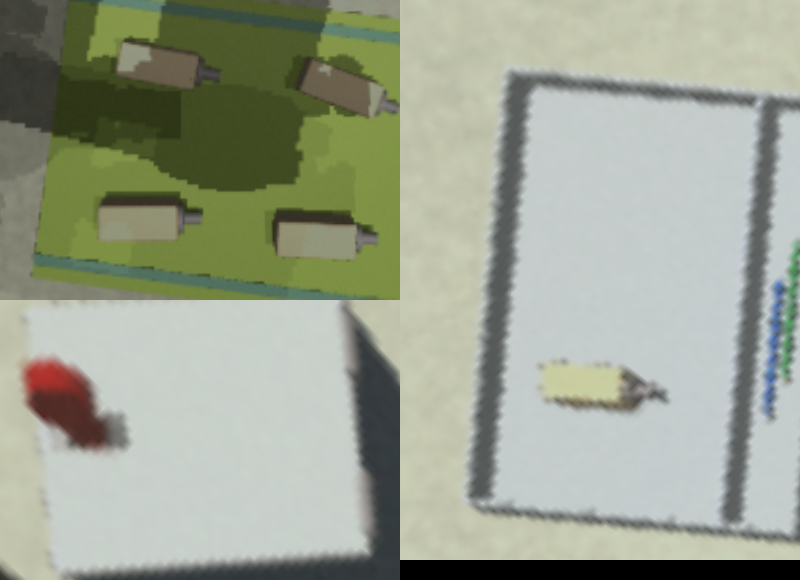

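The composite shows two well-lit blanks on the mat. C is at (139,223), which is world (494,-36), and D is at (316,240), which is world (583,-45). Both lie nearly along world x. The tray well's outline gives centre ≈(563,-296) and yaw ≈-5°, with blank0 at (582,384), which is world (546,-337). The crop at lower left confirms the pale flap with the red pull on a blue-grey case, at yaw ≈+5°. I'll start with blank C.

Call:
{"method": "send_rows", "body": {"targets": [[0,0,0,0.014,0,0,-0.1745],[0,0,0,0.014,0,0,-0.1745],[0,0,0,0.014,0,0,-0.1745],[0,0,0,0.014,0,0,-0.1745],[0,0,0,0.014,0,0,-0.1745],[0,0,0,0.014,0,0,-0.1745],[0,0,0,0.014,0,0,-0.1745],[0,0,0,0.014,0,0,-0.1745],[0,0,0,0.014,0,0,-0.1745],[0,0.03,-0.036,0,0,0,0]], "squeeze": 40}}

```text
time_s: 3.55
eef_pos: [495.0, -35.3, 81.6]
ee_rot: [-0.0, -0.002, 1.0, 0.0]
force: [0.0, -1.6, -0.4]
grip_width: 0.501
grip_force: 0.0
```

Call:
{"method": "send_rows", "body": {"targets": [[0,0,-0.001,0.03,0,0,0],[0,0,0,0.025,0,0,0],[0,0,0,0.016,0,0,0],[0,0,0,0.006,0,0,0],[0,0,0,0,0,0,0],[1,0,0,0,0,0,0],[1,0,0,0,0,0,0],[1,0,0,0,0,0,0],[1,0,0,0,0,0,0],[1,0,0,0,0,0,0]]}}

```text
time_s: 4.8
eef_pos: [495.0, -37.0, 5.6]
ee_rot: [0.0, 0.0, 1.0, -0.0]
force: [0.0, 0.1, 0.9]
grip_width: -0.003
grip_force: 0.0
```

```bash
python3 - <<'E'
from h import *
w=ctrl.capture('wrist');save(w,'w1');print(ctrl.sense()['grip_width'],proj(w,[495,-37,20],True))
E
```

```text
0.001201476227949359 [275.36906452 260.7015306 ]
```

View pics/w1.png

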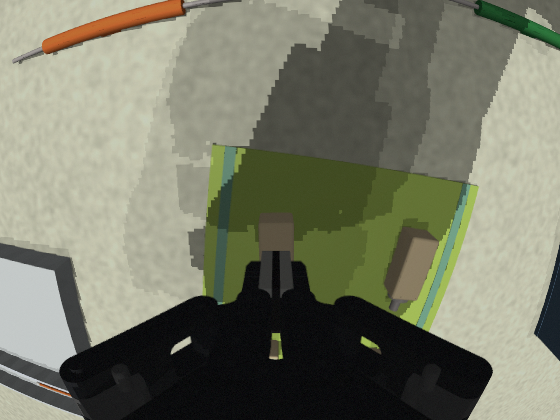

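```bash
python3 - <<'E'
from h import *
w=ctrl.capture('wrist')
o,v=ray(w,(280,210),True);print(o,v)
for p in [(277,213),(258,213),(295,213),(277,250),(277,285),(418,232),(275,345)]: print(p,atz(w,p,20,True).round(1))
for x in (475,495,515): print(proj(w,[x,-37,20],True),proj(w,[x,-37,2],True))
d=ctrl.capture('side');print(w['camera_matrix'])
r=[(ctrl.landmark_of('blank1_mid',d))]
for q in r[0]: print(q['score'],q['point'],atz(d,q['point'],11).round(1))
x,y=proj(d,[495,-37,20]).astype(int); cv2.imwrite('pics/s1.png',cv2.resize(d['img'][y-50:y+50,x-60:x+60],(720,600),interpolation=cv2.INTER_CUBIC)[...,::-1])
E
```

```text
[417.15631077 -36.87830605 171.52276907] [ 0.31318594  0.01351584 -0.94959565]
(277, 213) [468.7 -36.2  20. ]
(258, 213) [468.7 -45.6  20. ]
(295, 213) [468.7 -27.3  20. ]
(277, 250) [488.8 -36.2  20. ]
(277, 285) [509.9 -36.1  20. ]
(418, 232) [479.8  39.8  20. ]
(275, 345) [553.8 -37.2  20. ]
[275.35889626 224.99073082] [275.38321794 213.33341136]
[275.36569127 260.73147254] [275.3880707  246.38773252]
[275.3729519  292.85742971] [275.3933566  276.62801321]
[[325.1922621    0.         275.52156403]
 [  0.         325.1922621  205.62128196]
 [  0.           0.           1.        ]]
0.52 [300.2, 219.3] [495.8 -34.5  11. ]
```

View pics/s1.png

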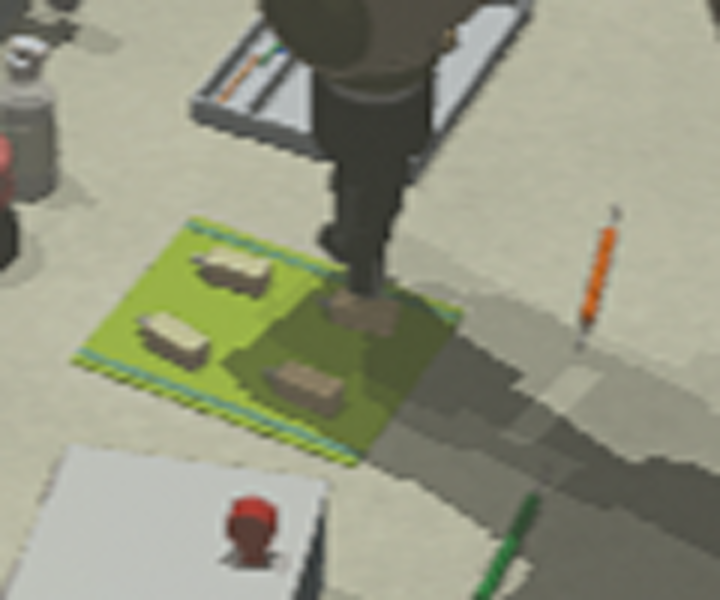

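```bash
python3 - <<'E'
from h import *
w=ctrl.capture('wrist');d=ctrl.capture('side')
a,b=atz(w,(213,143),2,True),atz(w,(477,185),2,True);print(a,b,np.linalg.norm(a-b))
x,y=proj(d,[495,-37,20]).astype(int)
for z in (0,5.6,20,30,40): print(z,(proj(d,[495,-37,z])-[x-60,y-50])*6)
for z in (6,20,25,30,35): print(z,[proj(w,[xx,-37,z],True)[1].round() for xx in (484,495,506)])
print(ctrl.sense())
E
```

```text
[435.89634085 -69.90720611   2.        ] [457.20590191  87.15550434   2.        ] 158.5017110466161
0 [363.18685151 324.45262599]
5.6 [363.42760035 317.94080601]
20 [364.05103581 301.07800621]
30 [364.48771623 289.26659217]
40 [364.92749894 277.37126647]
6 [np.float64(231.0), np.float64(249.0), np.float64(267.0)]
20 [np.float64(242.0), np.float64(261.0), np.float64(279.0)]
25 [np.float64(246.0), np.float64(265.0), np.float64(284.0)]
30 [np.float64(250.0), np.float64(270.0), np.float64(289.0)]
35 [np.float64(254.0), np.float64(275.0), np.float64(294.0)]
{'time_s': 5.1, 'joints': array([-3.11144320e-01,  5.18769507e-01,  1.79969940e+00, -1.17043965e-05,
        8.23155189e-01, -1.88161287e+00]), 'dq': array([-8.50079766e-04, -8.62567073e-04,  6.70276115e-05, -6.21020833e-04,
        1.83775761e-03, -4.15655777e-04]), 'tau': array([ 1.48082134e-03, -4.27953029e+01, -1.82712704e+01, -1.49061943e-04,
        5.09739002e-04, -2.99918810e-07]), 'eef_pos': array([494.99538957, -37.02199217,   5.58248369]), 'ee_rot': array([-1.62801765e-05,  1.59908080e-04,  9.99999987e-01,  7.25061600e-07]), 'force': array([-0.08783951, -0.08120808,  0.32176127]), 'wrist_torque': array([ 0.00234563,  0.03776983, -0.00910301]), 'grip_force': 0.0, 'grip_width': 0.0006037375861054641}
```

The fingers shut above the block, with their tips at about z≈22 while the TCP reads 5.6. The real tips are therefore well behind the reported TCP, near the grasp point. I'll open and go down carefully by about 12 mm, watching the force.

Call:
{"method": "send_rows", "body": {"targets": [[0,0,0,-0.01,0,0,0],[0,0.002,0,0,0,0,0],[0,0,0,0,0,0,0],[0,0,0,0,0,0,0],[0,0,0,0.01,0,0,0],[0,0,0,0.005,0,0,0],[0,0,0,0.003,0,0,0],[0,0,0,0.003,0,0,0],[0,0,0,0.002,0,0,0],[0,0,0,0,0,0,0]]}}

```text
time_s: 6.35
eef_pos: [493.0, -37.0, -7.5]
ee_rot: [-0.0, 0.0, 1.0, 0.0]
force: [0.0, 0.2, 0.9]
grip_width: 0.496
grip_force: 0.0
```

Call:
{"method": "send_rows", "body": {"targets": [[1,0,0,0,0,0,0],[1,0,0,0,0,0,0],[1,0,0,0,0,0,0],[1,0,0,0,0,0,0],[1,0,0,0,0,0,0],[1,0,0,0,0,0,0],[1,0,0,0,0,0,0],[1,0,0,0,0,0,0],[1,0,0,0,0,0,0],[1,0,0,0,0,0,0]]}}

```text
time_s: 7.6
eef_pos: [493.2, -37.1, -7.1]
ee_rot: [0.0, 0.0, 1.0, -0.0]
force: [-1.1, -0.4, 5.4]
grip_width: 0.186
grip_force: 39.5
```

Call:
{"method": "send_rows", "body": {"targets": [[1,0,0,-0.02,0,0,0],[1,0,0,-0.04,0,0,0],[1,-0.008,-0.03,0,0,0,0],[1,-0.012,-0.05,0,0,0,0],[1,-0.012,-0.05,0,0,0,0],[1,-0.012,-0.05,0,0,0,0],[1,-0.011,-0.046,0,0,0,0],[1,-0.004,-0.017,0,0,0,0],[1,0,0,0,0,0,0.09],[1,0,0,0,0,0,0]]}}

```text
time_s: 8.85
eef_pos: [551.7, -279.9, 52.0]
ee_rot: [-0.0, 0.045, 0.999, 0.0]
force: [0.3, 0.9, -1.0]
grip_width: 0.188
grip_force: 39.2
```

```bash
python3 - <<'E'
from h import *
w=ctrl.capture('wrist');save(w,'w2'); s=ctrl.sense(); print(s['eef_pos'],s['grip_width'],s['force'],s['grip_force'])
m=ortho(w,500,-300,200,280,20,2,True)
out=np.zeros((560,800,3),np.uint8); out[:420,:560//1][:, :400]=cv2.resize(w['img'],(400,300))[:420] if 0 else 0
out[:300,:400]=cv2.resize(w['img'],(400,300)); out[:,400:]=m; cv2.imwrite('pics/c2.png',out[...,::-1])
E
```

```text
[ 551.75438039 -279.78595973   52.20601927] 0.1921609914485941 [0.21023242 0.12126607 0.32495177] 39.167726039886475
```

View pics/c2.png

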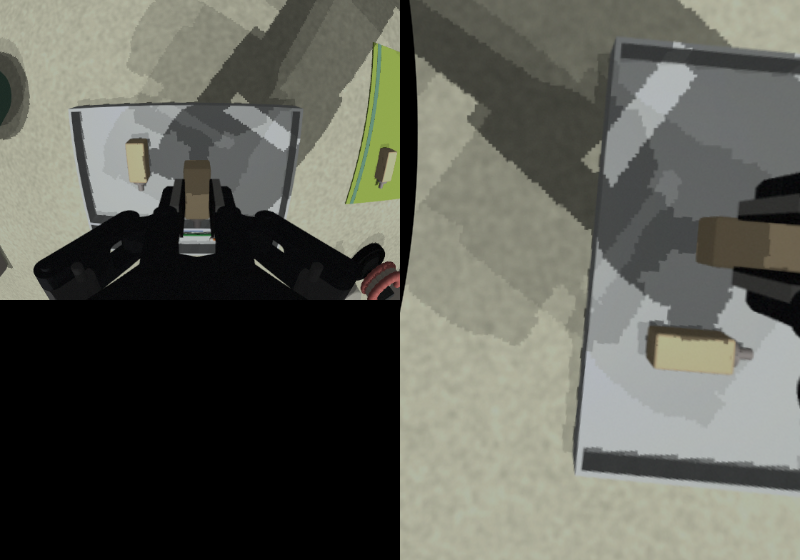

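Call:
{"method": "send_rows", "body": {"targets": [[1,0,0,0.025,0,0,0],[1,0,0,0.02,0,0,0],[1,0,0,0.008,0,0,0],[1,0,0,0.003,0,0,0],[1,0,0,0.0015,0,0,0],[1,0,0,0.0005,0,0,0],[0.2,0,0,0,0,0,0],[0.2,0,0,0,0,0,0],[0.2,0,0,0,0,0,0],[0.2,0,0,0,0,0,0]]}}

```text
time_s: 10.15
eef_pos: [551.9, -280.0, -5.4]
ee_rot: [0.0, 0.045, 0.999, -0.0]
force: [0.3, 0.2, 0.2]
grip_width: 0.4
grip_force: 0.0
```

Call:
{"method": "send_rows", "body": {"targets": [[0.2,0,0,-0.02,0,0,0],[0.2,0,0,-0.04,0,0,0],[0,0,0,-0.01,0,0,-0.06],[0,-0.003,0.03,0,0,0,0],[0,-0.005,0.05,0,0,0,0],[0,-0.005,0.05,0,0,0,0],[0,-0.005,0.05,0,0,0,0],[0,-0.005,0.046,0,0,0,0],[0,-0.001,0.01,0,0,0,0],[0,0,0,0,0,0,0]]}}

```text
time_s: 11.4
eef_pos: [583.4, -45.0, 65.5]
ee_rot: [0.001, 0.015, 1.0, -0.0]
force: [0.1, -0.2, -0.2]
grip_width: 0.499
grip_force: 0.0
```

```bash
python3 - <<'E'
from h import *
w=ctrl.capture('wrist'); s=ctrl.sense(); print(s['eef_pos'],s['grip_width'])
for r in ctrl.landmark_of('blank1_mid',w): print(r['score'],r['point'],atz(w,r['point'],11,True))
for b in [(583,-45)]:
    g=ortho(w,b[0],b[1],80,60,20,4,True); 
cv2.imwrite('pics/c3.png',np.hstack([g,cv2.resize(w['img'],(320,240))])[...,::-1])
E
```

```text
[583.26550287 -45.74975963  65.26260746] 0.5032916270369338
0.56 [13.9, 188.0] [ 551.56965128 -279.53716317   11.        ]
```

View pics/c3.png

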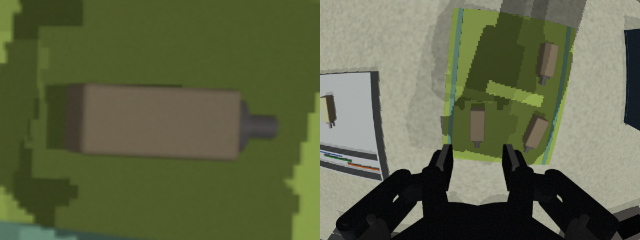

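The crop shows blank D centred at (161,122), right under the gripper. The second blank lies in the tray at (551,-280), as planned.

Call:
{"method": "send_rows", "body": {"targets": [[0,0,0,0.035,0,0,0],[0,0,0,0.025,0,0,0],[0,0,0,0.01,0,0,0],[0,0,0,0.002,0,0,0],[0,0,0,0,0,0,0],[1,0,0,0,0,0,0],[1,0,0,0,0,0,0],[1,0,0,0,0,0,0],[1,0,0,0,0,0,0],[1,0,0,0,0,0,0]]}}

```text
time_s: 12.75
eef_pos: [583.5, -45.0, -6.5]
ee_rot: [0.001, 0.015, 1.0, -0.0]
force: [-0.7, 0.5, 6.3]
grip_width: 0.192
grip_force: 39.4
```

Call:
{"method": "send_rows", "body": {"targets": [[1,0,0,-0.02,0,0,0],[1,0,0,-0.04,0,0,0],[1,0.003,-0.03,0,0,0,0],[1,0.006,-0.05,0,0,0,0],[1,0.006,-0.05,0,0,0,0],[1,0.005,-0.046,0,0,0,0],[1,0.001,-0.013,0,0,0,0],[1,0,0,0,0,0,0.06],[1,0,0,0.02,0,0,0],[1,0,0,0,0,0,0]]}}

```text
time_s: 14.0
eef_pos: [555.7, -231.9, 31.4]
ee_rot: [-0.001, 0.045, 0.999, 0.001]
force: [-0.2, 0.1, -0.0]
grip_width: 0.187
grip_force: 39.2
```

Call:
{"method": "send_rows", "body": {"targets": [[1,0,0,0.02,0,0,0],[1,0,0,0.011,0,0,0],[1,0,0,0.004,0,0,0],[1,0,0,0.0015,0,0,0],[1,0,0,0,0,0,0],[0.2,0,0,0,0,0,0],[0.2,0,0,0,0,0,0],[0.2,0,0,0,0,0,0],[0.2,0,0,-0.02,0,0,0],[0.2,0,0,-0.04,0,0,0]]}}

```text
time_s: 15.25
eef_pos: [555.5, -232.6, 55.5]
ee_rot: [-0.001, 0.045, 0.999, 0.001]
force: [0.7, -0.4, 0.5]
grip_width: 0.398
grip_force: 0.0
```

Call:
{"method": "send_rows", "body": {"targets": [[0,0,0,-0.05,0,0,-0.178],[0,0.003,0.03,-0.03,0,0,0],[0,0.004,0.054,-0.018,0,0,0],[0,0.004,0.054,-0.018,0,0,0],[0,0.004,0.054,-0.018,0,0,0],[0,0.004,0.054,-0.018,0,0,0],[0,0.004,0.054,-0.018,0,0,0],[0,0.004,0.054,-0.018,0,0,0],[0,0.004,0.054,-0.018,0,0,0],[0,0.002,0.04,0,0,0,0]]}}

```text
time_s: 16.5
eef_pos: [484.0, 212.4, 263.7]
ee_rot: [0.001, -0.044, 0.999, 0.0]
force: [-0.1, -0.8, 0.9]
grip_width: 0.504
grip_force: 0.0
```

```bash
python3 - <<'E'
from h import *
w=ctrl.capture('wrist'); s=ctrl.sense(); print(s['eef_pos'],s['ee_rot'],s['grip_width'],s['joints'])
for q,z in [('flap_pull',102),('flap_hinge',70),('case',0)]:
  for r in ctrl.landmark_of(q,w): print(q,r['score'],r['point'],atz(w,r['point'],z,True))
g=ortho(w,510,255,220,200,76,2,True)
c=ctrl.capture('scene'); t=ortho(c,556,-290,170,240,20,2)
out=np.zeros((480,440+340,3),np.uint8);out[:400,:440]=g;out[:,440:]=t
cv2.imwrite('pics/c4.png',out[...,::-1])
E
```

```text
[482.87038261 215.70909043 262.86871931] [ 6.43174712e-04 -4.56813837e-02  9.98955247e-01  1.10101616e-03] 0.5018038749140483 [ 0.19733812  0.28716219  1.39097052  0.00199427  1.46185593 -1.46506809]
flap_pull 0.69 [316.6, 168.4] [465.91797029 253.41105204 102.        ]
flap_pull 0.59 [303.9, 189.1] [489.06430651 242.76440377 102.        ]
flap_hinge 0.67 [553.2, 147.0] [393.52867095 614.04483082  70.        ]
flap_hinge 0.59 [307.8, 259.1] [585.59912375 261.86251755  70.        ]
flap_hinge 0.42 [15.2, 195.6] [ 538.58916042 -168.03120227   70.        ]
flap_hinge 0.38 [301.6, 190.1] [498.60831098 243.89751463  70.        ]
case 0.77 [520.1, 95.3] [323.68391795 589.39556742   0.        ]
case 0.57 [303.2, 190.7] [517.29743466 253.65039741   0.        ]
```

View pics/c4.png

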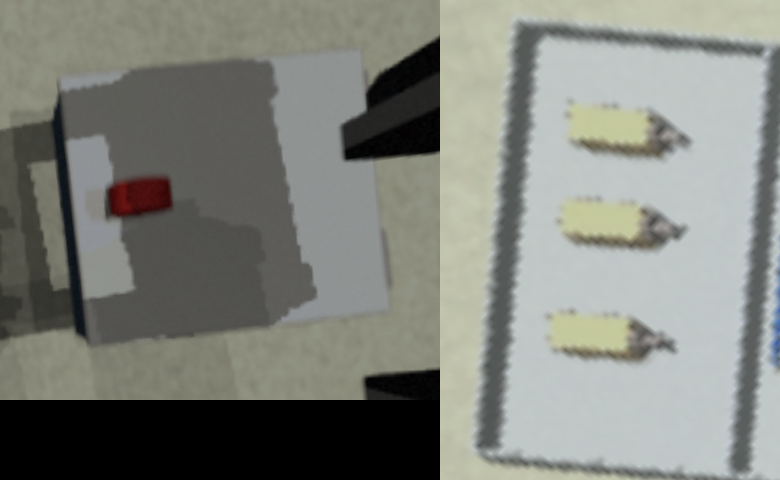

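The crop shows the flap's red pull at (140,196) and three blanks lying in the well. The pull is at ≈(464,252), the hinge middle at ≈(587,264), and the case yaw is ≈5.7°.

Call:
{"method": "send_rows", "body": {"targets": [[0,0.015,0.038,0,0,0,-0.008],[0,0,0,0.05,0,0,0],[0,0,0,0.05,0,0,0],[0,0,0,0.02,0,0,0],[0,0,0,0,0,0,0],[0,0,0,0,0,0,0],[0,0,0,0,0,0,0],[0,0,0,0,0,0,0],[0,0,0,0,0,0,0],[0,0,0,0,0,0,0]]}}

```text
time_s: 18.0
eef_pos: [466.0, 246.8, 142.2]
ee_rot: [0.0, -0.048, 0.999, 0.0]
force: [0.4, 0.2, -0.0]
grip_width: 0.499
grip_force: 0.0
```

```bash
python3 - <<'E'
from h import *
w=ctrl.capture('wrist'); s=ctrl.sense(); print(s['eef_pos'],s['ee_rot'])
for r in ctrl.landmark_of('flap_pull',w): print(r['score'],r['point'],atz(w,r['point'],102,True))
hsv=cv2.cvtColor(w['img'],cv2.COLOR_RGB2HSV);m=(((hsv[...,0]<8)|(hsv[...,0]>172))&(hsv[...,1]>150)&(hsv[...,2]>40)).astype(np.uint8)
n,l,st,ce=cv2.connectedComponentsWithStats(m)
for i in range(1,n):
    if st[i,4]>60: print(st[i],ce[i],atz(w,ce[i],102,True), 'lr@116',atz(w,(st[i,0],ce[i][1]),112,True),atz(w,(st[i,0]+st[i,2],ce[i][1]),112,True))
E
```

```text
[465.96512156 246.82482744 142.15072565] [ 3.85839536e-05 -4.78565782e-02  9.98854217e-01  1.15248717e-05]
0.66 [279.8, 224.5] [466.16900982 249.93419801 102.        ]
[270 204  23  43 927] [281.28802589 225.34519957] [466.68332317 251.00068556 102.        ] lr@116 [463.58740469 243.19509468 112.        ] [462.17254833 257.98171738 112.        ]
```

Call:
{"method": "send_rows", "body": {"targets": [[0,0.001,0.004,0.02,0,0,0],[0,0,0,0.025,0,0,0],[0,0,0,0.01,0,0,0],[0,0,0,0.004,0,0,0],[0,0,0,0,0,0,0],[1,0,0,0,0,0,0],[1,0,0,0,0,0,0],[1,0,0,0,0,0,0],[1,0,0,0,0,0,0],[1,0,0,0,0,0,0]], "squeeze": 25}}

```text
time_s: 19.35
eef_pos: [464.7, 250.4, 83.2]
ee_rot: [0.0, -0.048, 0.999, -0.0]
force: [-0.2, -5.8, 1.5]
grip_width: 0.157
grip_force: 28.4
```

Call:
{"method": "send_rows", "body": {"targets": [[1,-0.003,0,-0.0104,0,0,0],[1,-0.0042,0,-0.0103,0,0,0],[1,-0.0049,0,-0.0098,0,0,0],[1,-0.0057,0,-0.0094,0,0,0],[1,-0.0065,0,-0.0088,0,0,0],[1,-0.0072,0,-0.0083,0,0,0],[1,-0.0079,0,-0.0076,0,0,0],[1,-0.0085,0,-0.0069,0,0,0],[1,-0.009,0,-0.0061,0,0,0],[1,-0.0096,0,-0.0054,0,0,0]]}}

```text
time_s: 20.6
eef_pos: [530.8, 257.5, 165.8]
ee_rot: [-0.001, -0.048, 0.999, 0.0]
force: [2.0, 2.1, -11.7]
grip_width: 0.154
grip_force: 24.4
```

Call:
{"method": "send_rows", "body": {"targets": [[1,-0.0099,0,-0.0046,0,0,0],[1,-0.0104,0,-0.0037,0,0,0],[1,-0.0106,0,-0.0028,0,0,0],[1,-0.0108,0,-0.0018,0,0,0],[1,-0.011,0,-0.001,0,0,0],[1,-0.0109,0,0,0,0,0],[1,-0.011,0,0.0008,0,0,0],[1,-0.0108,0,0.0019,0,0,0],[1,-0.0106,0,0.0027,0,0,0],[1,-0.0103,0,0.0037,0,0,0]]}}

```text
time_s: 21.85
eef_pos: [636.8, 269.1, 173.0]
ee_rot: [0.001, -0.048, 0.999, 0.002]
force: [-1.4, 6.1, 3.7]
grip_width: 0.153
grip_force: 24.4
```

```bash
python3 - <<'E'
from h import *
w=ctrl.capture('wrist');d=ctrl.capture('side')
x,y=proj(d,[590,255,120]).astype(int); c=cv2.resize(d['img'][y-60:y+60,x-70:x+70],(560,480),interpolation=cv2.INTER_CUBIC)
out=np.zeros((480,800,3),np.uint8);out[:,:560]=c;out[:180,560:]=cv2.resize(w['img'],(240,180))
cv2.imwrite('pics/c5.png',out[...,::-1])
E
```

```text
(no output)
```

View pics/c5.png

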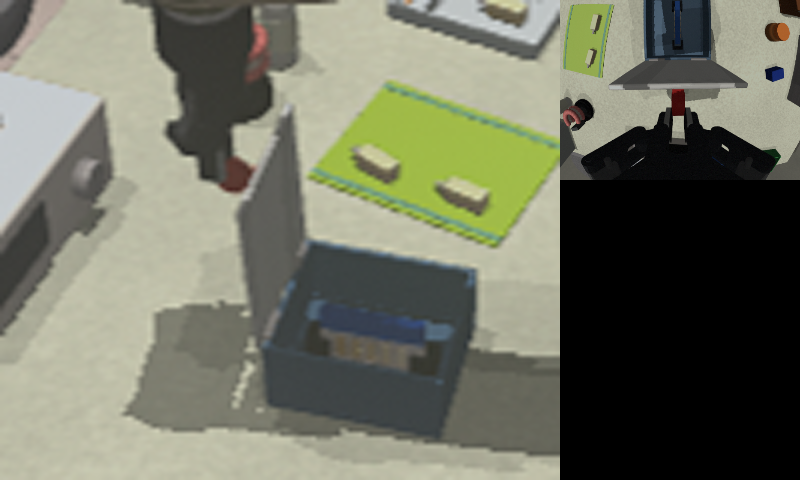

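The flap stands upright at about 1.65 rad, and the blue bar of the guide is visible in the case. I'll release, rise, go over the flap's edge, and look down on the guide.

Call:
{"method": "send_rows", "body": {"targets": [[0.3,0,0,0,0,0,0],[0.3,0,0,0,0,0,0],[0.3,0,0,0,0,0,0],[0.3,0,0,-0.03,0,0,0],[0.3,0,0,-0.05,0,0,0],[0.2,0,0,-0.03,0,0,0],[0.2,0.04,0,0,0,0,0],[0.2,0.05,0,0,0,0,0],[0.2,0.034,-0.001,0,0,0,0],[0.2,0,0,0,0,0,0]]}}

```text
time_s: 23.2
eef_pos: [511.8, 254.4, 282.1]
ee_rot: [0.001, -0.048, 0.999, 0.0]
force: [1.1, -0.1, -0.3]
grip_width: 0.401
grip_force: 0.0
```

```bash
python3 - <<'E'
from h import *
w=ctrl.capture('wrist'); s=ctrl.sense(); print(s['eef_pos'],s['ee_rot'],s['grip_width'])
for r in ctrl.boxes_of('guide',w)[:2]: print(r)
hsv=cv2.cvtColor(w['img'],cv2.COLOR_RGB2HSV)
g=ortho(w,513,256,160,140,61,4,True); hs=cv2.cvtColor(g,cv2.COLOR_RGB2HSV)
m=((hs[...,0]>105)&(hs[...,0]<130)&(hs[...,1]>140)).astype(np.uint8)
n,l,st,ce=cv2.connectedComponentsWithStats(m)
for i in range(1,n):
    if st[i,4]>300:
        r=cv2.minAreaRect(np.argwhere(l==i)[:,::-1].astype(np.float32)); print(st[i],'c',433+r[0][0]/4,326-r[0][1]/4,np.array(r[1])/4,r[2])
cv2.imwrite('pics/g.png',g[...,::-1])
E
```

```text
[513.05176037 254.33821107 281.79076545] [ 6.75025903e-04 -4.79104717e-02  9.98851401e-01  9.86972689e-05] 0.40144073741650077
{'extent': [268.8, 129.9, 14.5, 77.3], 'score': 0.57}
{'extent': [74.0, 276.7, 54.0, 58.9], 'score': 0.25}
[  131   239   368    82 14188] c 511.6001281738281 256.38802337646484 [12.9390316  91.74227905] 84.59379577636719
```

Call:
{"method": "send_rows", "body": {"targets": [[0.2,0.001,0.002,0.05,0,0,0],[0.2,0,0,0.05,0,0,0],[0.2,0,0,0.05,0,0,0],[0.2,0,0,0.05,0,0,0],[0.2,0,0,0.03,0,0,0],[0.2,0,0,0.013,0,0,0],[0.2,0,0,0.006,0,0,0],[0.2,0,0,0,0,0,0],[1,0,0,0,0,0,0],[1,0,0,0,0,0,0]], "squeeze": 50}}

```text
time_s: 24.55
eef_pos: [512.7, 256.4, 33.0]
ee_rot: [0.001, -0.048, 0.999, 0.0]
force: [0.0, -1.2, 5.1]
grip_width: 0.095
grip_force: 49.7
```

Call:
{"method": "send_rows", "body": {"targets": [[1,0,0,0,0,0,0],[1,0,0,0,0,0,0],[1,0,0,0,0,0,0],[1,0,0,0,0,0,0],[1,0,0,-0.005,0,0,0],[1,0,0,-0.01,0,0,0],[1,0,0,-0.015,0,0,0],[1,0,0,-0.015,0,0,0],[1,0,0,-0.02,0,0,0],[1,0,0,0,0,0,0]]}}

```text
time_s: 25.8
eef_pos: [513.0, 256.5, 98.8]
ee_rot: [0.002, -0.048, 0.999, 0.0]
force: [0.3, 0.8, -0.3]
grip_width: 0.091
grip_force: 49.2
```

Call:
{"method": "send_rows", "body": {"targets": [[1,0,0,-0.03,0,0,0],[1,0,0,-0.04,0,0,0],[1,0,0,-0.03,0,0,0],[1,0,-0.015,0,0,0,0],[1,0.001,-0.03,0,0,0,0],[1,0,-0.04,0,0,0,0],[1,0,-0.04,0,0,0,0],[1,0.001,-0.04,0,0,0,0],[1,0,-0.04,0,0,0,0],[1,0,-0.04,0,0,0,0]]}}

```text
time_s: 27.05
eef_pos: [532.6, 10.3, 195.1]
ee_rot: [-0.001, -0.048, 0.999, 0.0]
force: [0.2, -0.1, -0.4]
grip_width: 0.089
grip_force: 49.2
```

Call:
{"method": "send_rows", "body": {"targets": [[1,0,-0.04,0,0,0,0],[1,0.001,-0.04,0,0,0,0],[1,0,-0.04,0,0,0,0],[1,0,-0.04,0,0,0,0],[1,0,-0.04,0,0,0,0],[1,0,-0.04,0,0,0,0],[1,0,-0.035,0,0,0,0],[1,0,-0.02,0,0,0,0],[1,0,-0.01,0,0,0,0],[1,0,0,0,0,0,0]]}}

```text
time_s: 28.3
eef_pos: [561.2, -291.7, 195.8]
ee_rot: [-0.001, -0.048, 0.999, 0.001]
force: [0.2, -0.7, -0.4]
grip_width: 0.094
grip_force: 49.2
```

Correcting the last few millimetres, then letting it settle and checking.

Call:
{"method": "send_rows", "body": {"targets": [[1,-0.001,-0.004,0,0,0,0],[1,0,0,0,0,0,0],[1,0,0,0,0,0,0],[1,0,0,0,0,0,0],[1,0,0,0,0,0,0],[1,0,0,0,0,0,0],[1,0,0,0,0,0,0],[1,0,0,0,0,0,0],[1,0,0,0,0,0,0],[1,0,0,0,0,0,0]]}}

```text
time_s: 29.55
eef_pos: [563.0, -295.4, 196.9]
ee_rot: [-0.0, -0.048, 0.999, -0.0]
force: [-0.3, 0.5, -1.0]
grip_width: 0.093
grip_force: 49.2
```

```bash
python3 - <<'E'
from h import *
d=ctrl.capture('scene');e=ctrl.capture('side')
print(ctrl.sense()['eef_pos'],ctrl.sense()['grip_width'])
cs=[]
for q,X in ((d,[563,-296,130]),(e,[563,-296,130]),(e,[560,255,100]),(d,[560,255,100])):
    x,y=proj(q,X).astype(int);cs.append(cv2.resize(q['img'][max(y-50,0):y+50,x-66:x+66],(396,300),interpolation=cv2.INTER_CUBIC))
cv2.imwrite('pics/c6.png',np.vstack([np.hstack(cs[:2]),np.hstack(cs[2:])])[...,::-1])
E
```

```text
[ 563.01254406 -295.41360226  196.89647264] 0.09140814324254296
```

View pics/c6.png

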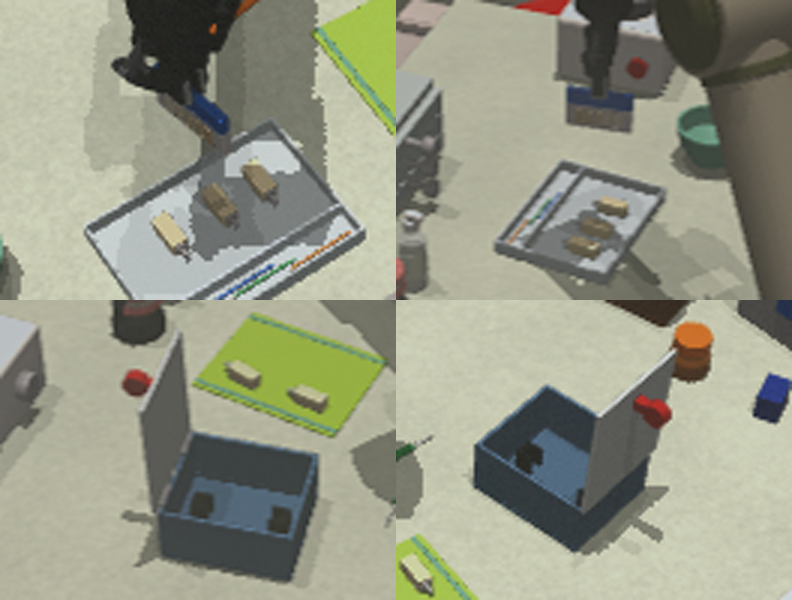

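The picture shows everything as asked: the guide held upright over the tray at (598,105) upper right, three blanks flat in the well, the flap standing open, and the case empty.

```bash
python3 -c "
from rig import ctrl
print(ctrl.finish_job())"
```

```text
the job is handed in; nothing more can be done
None
```

I've handed in the job at about 30 s: exactly three blanks lie flat in the well, the flap stands open, and the shade guide is held upright and still over the tray's middle, its lower edge about 17 cm above the table.

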